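# Put two carving chisels away in the covered bench tray

### The arm

A 7-joint arm with a two-finger parallel gripper is mounted at the origin on a cart in front of the work surface, level with it; the furniture and walls round the work are solid. World frame = base frame: x ahead of the robot, y to its left, z up, the work surface at z = 0. Lengths are in m, angles in rad, forces in N, time in s.
With the tool pointing down it reaches from about 0.425 to 1.025 m from the base axis. Payload 9.4 kg.
Tool frame: the origin (TCP) lies between the finger pads; the fingertips stand 22 mm ahead of it and the grasp point (between the pads) lies 3 mm ahead of it; z points along the fingers, y is the line along which they close (so a half turn about z gives the same grasp; the last joint's range is limited). The gripper opens to 85 mm and grips with 20 to 120 N. Pads are 22 mm wide; open, the fingers measure 114 mm over their backs; the gripper's body (76 mm by 85 mm) begins 54 mm behind the grasp point. The pads swing forward as they close: fully open they stand 13 mm farther back than shut.
Start: joints at [-1.418, 0.599, -0.003, 1.599, 0.002, 0.943, -0.08], TCP at [0.165, 0.706, 0.253] pointing down, gripper open.
Joint ranges: [-2.57, 2.57], [-0.35, 1.97], [-1.29, 1.29], [0.11, 2.56], [-1.05, 4.19], [0.11, 1.86], [-2.63, 2.63]. Speed limits (rad/s): [2.22, 2.22, 3.01, 3.01, 3.14, 3.14, 3.14].

### API

Orientations are given as a 3x3 rotation matrix whose columns are the frame's x, y, z axes.
In Python, from bench import ctrl gives the robot as it stands.
- The arm moves only by the tool apply_moves, never from a script. Its argument "series" is text: rows parted by semicolons, each of 6 numbers parted by spaces: the shift along the tool's x, y, z in units of 30 mm (1.0 is 30 mm), then the turn, a rotation vector about the tool's x, y, z in units of 5 degrees (1.0 is 5 degrees). In form: x y z ax ay az; .... A call has exactly 5 rows; each row shifts and turns the commanded pose from where the row before left it, along the tool's axes as they then stand; what a row does not reach is not made up. A row lasts 1/8 s, in which the tool goes at most 62.5 mm and 10.7 degrees, less where a joint would pass 70% of its speed; a pose out of reach is approached as far as the arm can. A call is refused whole if a number of a shift passes 1 or a number of a turn 1, either way. A call with a gripper value outside its range is refused whole. "hand" is the closure, from 0 (fully open) to 1 (shut), set as the call begins (left out, the last holds). The fingers move at their own pace and stop on an object; "force" is the grip in N (left out, the last holds). Time passes only in rows, so rows that do not move let the fingers close, or fill a call up. It gives the time, the measured TCP pose, the force, the opening and the grip force at its end, in the units of the state.
- ctrl.get_state(): the state, without advancing time (a new reading comes with each control period).
- ctrl.read_camera(name): name is "scene" or "top" or "wrist"; returns a dict with "pixels" (384x512x3 uint8, red, green, blue), "fx", "fy", "cx", "cy" (pixels), "k1" (the pictures are not rectified: a ray, as slopes to the right and down, at radius r is drawn at 1 + k1 r^2 times it, then the intrinsics apply), "rvec" (rotation vector, rad) and "tvec" (3), from world to camera coordinates, as OpenCV has them; the wrist camera has in their place "mount" (4x4, takes a point from camera to tool coordinates, whose origin is the TCP and whose axes are the flange's). Camera axes: x right, y down, z forward; pixel columns grow to the right and rows downward; lengths in m; the calibration is good to about 2 mm. A picture is of the moment at which its call begins: read the wrist's pose just before it. There is no depth.
- ctrl.hand_in(): hands the job in; it is judged then, once.
Trained networks look in a picture, given as the dict that the camera call returned (one of the last four; its "shot" number tells which), for a name from the list of things; names that differ only in an ending like _2 or _b are one class to them, and where a whole thing is asked for, a point or a joint stands for the part that bears it (a point fixed in the world has none). Each returns a list of dicts, best first, with "confidence" (0 to 1); they miss things now and then, are a little off and sometimes report something else, mostly with a low value. They report only what shows in the picture. A call takes as long as a camera call. They do not tell look-alikes from the thing itself.
- ctrl.look_for(target, picture): "point" ([x, y, z] in m, in world coordinates, good to about 4 mm: the middle of the surface that is visible of it).
- ctrl.masks_of(target, picture): "pixels" (384x512 bool, what is visible of it).
The state is a dict: "time": time; "joint_pos": joint angles; "dq": joint speeds; "joint_efforts": joint torques, N m; "tcp_pos": TCP position; "ee_rot": TCP orientation; "ft_force": force on the tool from outside, world axes, zero at the start; "torque": the same for the moment, N m; "width": opening from 0.0 (shut) to 1.0 (fully open); "gripper_force": force on a finger pad.
Only numpy, scipy, OpenCV 4.12 (cv2) and the standard library are available. Lean on these libraries where they do the work, as an engineer would, in place of code of your own. Each camera call takes 0.05 s, during which the arm holds its last target. There are 200 camera calls.

### The job

Put away the two carving chisels that lie out on the black table top (between the tool board and the robot) in the low wooden tool tray, the same way as the gouge already stored there: lying flat with the handle towards the open end, and the blade slid under the cover until the handle comes up against the cover's edge. The broad-bladed skew chisel goes in the wide pocket and the slim-bladed chisel in the narrow one; leave the stored gouge, the blue wax tin and the small wooden block at the right where they are.

Things in the scene. Friction and masses are not known exactly. Their poses are not given: they have to be found in the camera images.
- tool_tray: Fixed low wooden tray, 223 (x) x 230 (y) x 30 mm, origin at the centre of its underside; +x points into the pockets. Board floor, 8 mm above the bench, open and rimless from x = -111 to -1.5 mm. From x = 13.5 to 111.5 mm a cover (top 30 mm above bench) roofs three pockets along x, at y = +70 (wide), 0, -70 mm (narrow). Noses between them, 14 mm high, start at x = -1.5 mm.
- wide_pocket (a point): Middle of the wide pocket's mouth at the cover's front edge, on the tray floor (8 mm above the bench); axes as the tray's. The pocket is 14 mm high, 90 mm deep, 44 mm wide at the nose tips (15 mm in front of here), 38 mm here, tapering to 28 mm from 25 mm inside onward.
- narrow_pocket (a point): Middle of the narrow pocket's mouth at the cover's front edge, on the tray floor (8 mm above the bench); axes as the tray's. The pocket is 14 mm high, 90 mm deep, 34 mm wide at the nose tips (15 mm in front of here), 28 mm here, tapering to 18 mm from 25 mm inside onward.
- skew_chisel: Loose tool with broad slanted blade and brown wooden handle, 192 mm long, lying flat. Origin at the middle of its underside; own -y is the blade direction, z up. Handle y = -12 to +95 mm, 20 wide, 22 high. Blade y = -88 to -13 mm, 20 wide, 8 high, level with the underside. Centre of mass near y = +25 mm; 0.11 kg.
- skew_chisel_shoulder (a point): Blade end of the skew chisel's handle, on the underside: (0, -12.5, 0) mm in the chisel's frame; this is what comes up against the cover.
- skew_chisel_tip (a point): Cutting edge of the skew chisel, on the underside: (0, -88, 0) mm in its frame.
- narrow_chisel: Loose tool with slim straight blade and weathered greyish wooden handle, 206 mm long, lying flat. Origin at the middle of its underside; own -y is the blade direction, z up. Handle y = -17 to +103 mm, 20 wide, 22 high. Blade y = -102 to -18 mm, 10 wide, 8 high, level with the underside. Centre of mass near y = +28 mm; 0.11 kg.
- narrow_chisel_shoulder (a point): Blade end of the narrow chisel's handle, on the underside: (0, -17.5, 0) mm in its frame; this is what comes up against the cover.
- narrow_chisel_tip (a point): Cutting edge of the narrow chisel, on the underside: (0, -102, 0) mm in its frame.
- stored_gouge: Carving gouge already stored in the tray's middle pocket, pushed home, handle (23 mm wide, 26 mm high) lying on the open floor towards the open end. 203 mm long, origin at the centre of its underside, -y is the blade direction. Stays there.
- wax_tin: Round flat tin, blue lid, 68 mm across, 25 mm high, standing on the 22 mm thick brown tool board beyond the chisels; origin at the centre of its underside. Stays there.
- wood_block: Small light-coloured offcut of wood, 45 x 90 x 28 mm, lying on the bench to the right of the chisels; origin at the centre of its underside, long along its y. Stays there.
Things that resemble listed ones, but are neither listed nor needed, are in the scene too. Leave any yellow look-alike of the narrow_chisel alone.

How it is judged:
At the end, for the whole second after the job is handed in: Skew chisel in the wide pocket, narrow chisel in the narrow one, blade first; each handle's blade end at most 8 mm short of the cover's edge and 9 mm off the pocket's middle, flat on the tray floor (5 mm, 0.08 rad), parallel to the pocket within 0.10 rad, at rest (x of skew_chisel_shoulder in the frame of wide_pocket above -0.008 m and y of skew_chisel_shoulder in the frame of wide_pocket between -0.009 and 0.009 m and z of skew_chisel_shoulder in the frame of wide_pocket below 0.005 m and x of skew_chisel_tip in the frame of wide_pocket above 0.05 m and angle between the y axis of each of skew_chisel, narrow_chisel and the x axis of tool_tray, either way round below 0.1 rad and angle between each of skew_chisel, narrow_chisel's own z axis and vertical below 0.08 rad and linear speed of each of skew_chisel, narrow_chisel below 0.02 m/s and x of narrow_chisel_shoulder in the frame of narrow_pocket above -0.008 m and y of narrow_chisel_shoulder in the frame of narrow_pocket between -0.009 and 0.009 m and z of narrow_chisel_shoulder in the frame of narrow_pocket below 0.005 m and x of narrow_chisel_tip in the frame of narrow_pocket above 0.05 m); the robot touches nothing.
It fails at once if the stored gouge is shifted more than 10 mm (distance of stored_gouge from where it was at the start of the episode above 0.01 m).
It fails at once if the wax tin is shifted more than 15 mm (distance of wax_tin from where it was at the start of the episode above 0.015 m).
It fails at once if the wooden block is shifted more than 15 mm (distance of wood_block from where it was at the start of the episode above 0.015 m).
It also fails if it takes over 54 s, if anything falls off the work surface, if the arm or the gripper's body presses on something with over 40 N, if the wrist force passes 120 N, or if a joint passes its speed limit or range.

## Working session

There is one attempt and no reset: what is moved stays moved. The work goes in short steps, Python scripts to look and compute and a tool call to move; the robot and the scene stay as the last step left them, time stands still between calls to the robot, and variables do not carry over. Pictures are saved under pics/ and viewed, at most 10 in all, crops included, and the job is handed in when it is done.

Besides the shell and the picture viewer there is one more tool, called after "Emit:" as name(argument=value, ...) on one line, values as JSON. apply_moves: Moves the arm, as the interface text tells. Its arguments: {"type":"object","properties":{"series":{"type":"string"},"hand":{"type":"number"},"force":{"type":"number"}},"required":["series"]}

```bash
ls; mkdir -p pics; cat > h.py <<'E'
import numpy as np, cv2
from bench import ctrl
def cam(p, st=None):
    if 'rvec' in p:
        R=cv2.Rodrigues(np.array(p['rvec'],float))[0]; t=np.array(p['tvec'],float).ravel()
        return R.T, -R.T@t
    M=np.array(p['mount']); T=np.eye(4); T[:3,:3]=st['ee_rot']; T[:3,3]=st['tcp_pos']
    W=T@M; return W[:3,:3], W[:3,3]
def ray(p,uv,z,st=None):
    Rc,c=cam(p,st); K=np.array([[p['fx'],0,p['cx']],[0,p['fy'],p['cy']],[0,0,1.]])
    n=cv2.undistortPoints(np.array(uv,float).reshape(-1,1,2),K,np.array([p['k1'],0,0,0,0.])).reshape(-1,2)
    d=np.c_[n,np.ones(len(n))]@Rc.T
    return c+d*((z-c[2])/d[:,2])[:,None]
def save(p,n): cv2.imwrite('pics/'+n,cv2.cvtColor(p['pixels'],cv2.COLOR_RGB2BGR))
E
python3 - <<'E'
from h import *
np.set_printoptions(precision=4,suppress=True)
s=ctrl.get_state(); print(s['time'],s['tcp_pos'],s['ee_rot'],s['width'])
a=ctrl.read_camera('scene');b=ctrl.read_camera('top')
im=np.hstack([a['pixels'],b['pixels']])
cv2.imwrite('pics/a.png',cv2.cvtColor(a['pixels'],cv2.COLOR_RGB2BGR));save(b,'b.png')
for n,p in (('scene',a),('top',b)):
    print(n,cam(p)[1])
    for t in ['skew_chisel','narrow_chisel','stored_gouge','tool_tray','wax_tin','wood_block']:
        for r in ctrl.look_for(t,p): print(n,t,np.array(r['point']),round(r['confidence'],2))
E
```

```text
pics
0.0 [0.165  0.7055 0.2524] [[-0.9737  0.2277 -0.0002]
 [ 0.2277  0.9737 -0.0015]
 [-0.0001 -0.0015 -1.    ]] 1.0016984435141785
scene [-0.0753 -0.743   0.5831]
scene skew_chisel [ 0.488  -0.0245  0.0184] 0.86
scene narrow_chisel [ 0.3143 -0.3318  0.0152] 0.83
scene narrow_chisel [ 0.5023 -0.2592  0.0159] 0.53
scene stored_gouge [0.5877 0.2998 0.0085] 0.48
scene stored_gouge [0.5268 0.3093 0.024 ] 0.46
scene tool_tray [0.5889 0.2966 0.0089] 0.71
scene tool_tray [ 0.4935 -0.0208  0.0169] 0.24
scene wax_tin [ 0.7474 -0.1667  0.0484] 0.62
scene wood_block [ 0.6406 -0.4585  0.0286] 0.83
scene wood_block [0.585  0.305  0.0107] 0.31
top [0.3159 0.0009 1.2482]
top skew_chisel [ 0.493  -0.0186  0.016 ] 0.8
top narrow_chisel [ 0.5193 -0.2456  0.0202] 0.9
top narrow_chisel [ 0.318  -0.3122  0.0205] 0.62
top narrow_chisel [0.5351 0.3216 0.0314] 0.24
top stored_gouge [0.5324 0.3198 0.0272] 0.51
top tool_tray [0.5876 0.3359 0.011 ] 0.61
top tool_tray [ 0.6464 -0.4447  0.0282] 0.24
top wax_tin [ 0.7579 -0.1575  0.0475] 0.77
top wood_block [ 0.648  -0.4446  0.0263] 0.56
```

View pics/b.png

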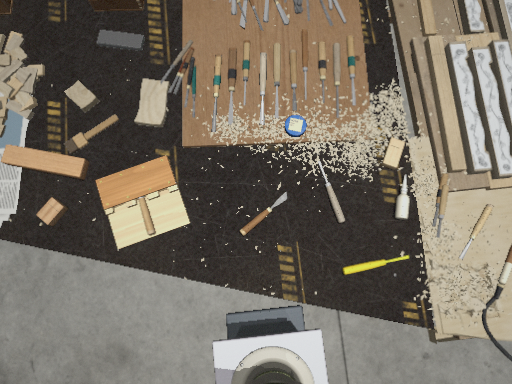

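View pics/a.png

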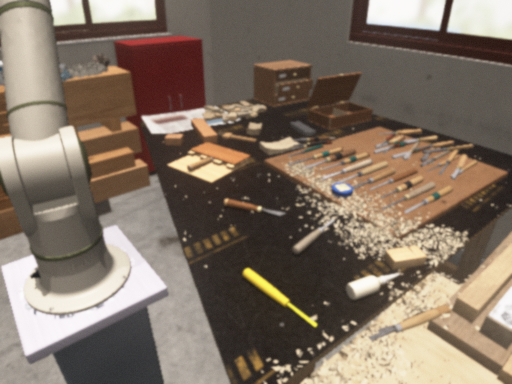

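The top picture shows the skew chisel with its handle at (242,234) to (272,209) and blade tip near (287,194). The slim chisel runs from handle (342,220) to tip (318,152), the yellow look-alike is at (375,265), and the tray is around (143,202) with its pockets facing up and left. The scene picture agrees with this.

```bash
cat >> h.py <<'E'
def axis(p,name,near,z,st=None):
    best=None
    for r in ctrl.masks_of(name,p):
        v,u=np.nonzero(r['pixels']); P=ray(p,np.c_[u,v],z,st)[:,:2]; c=P.mean(0)
        d=np.linalg.norm(c-near[:2])
        if best is None or d<best[0]: best=(d,P,r['confidence'],r['pixels'])
    d,P,cf,m=best; c=np.median(P,0); w=np.linalg.svd(P-c,full_matrices=False)[2][0]
    t=(P-c)@w; n=(P-c)@np.array([-w[1],w[0]])
    e=[c+w*t.min(),c+w*t.max()]
    wid=[np.ptp(n[np.abs(t-q)<.006]) for q in np.linspace(t.min()+.01,t.max()-.01,8)]
    return dict(conf=cf,c=c,ends=e,L=np.ptp(t),yaw=np.arctan2(w[1],w[0]),wid=np.array(wid),mask=m)
E
python3 - <<'E'
from h import *
np.set_printoptions(precision=4,suppress=True)
b=ctrl.read_camera('top'); w=ctrl.read_camera('wrist'); print(np.array(w['mount']),w['fx'],b['fx'])
for n,c in (('skew_chisel',(.49,-.02)),('narrow_chisel',(.51,-.25)),('stored_gouge',(.53,.31))):
    r=axis(b,n,np.array(c),.012); r.pop('mask'); print(n,r)
print(ray(b,[(96,182),(168,155)],.03),ray(b,[(189,220),(117,249)],.008))
E
```

```text
[[ 0.0002 -0.9529 -0.3034  0.0781]
 [ 1.      0.0003 -0.0004 -0.0003]
 [ 0.0005 -0.3034  0.9529 -0.1204]
 [ 0.      0.      0.      1.    ]] 283.674918194935 411.9696113439056
skew_chisel {'conf': 0.8, 'c': array([ 0.4935, -0.0166]), 'ends': [array([ 0.5578, -0.1102]), array([0.4525, 0.0432])], 'L': np.float64(0.18612210021975562), 'yaw': np.float64(2.1723100651416147), 'wid': array([0.0157, 0.0133, 0.007 , 0.0176, 0.0215, 0.0194, 0.0243, 0.024 ])}
narrow_chisel {'conf': 0.88, 'c': array([ 0.5238, -0.2474]), 'ends': [array([ 0.6473, -0.2197]), array([ 0.4542, -0.263 ])], 'L': np.float64(0.1978239912173751), 'yaw': np.float64(-2.920877093416395), 'wid': array([0.0059, 0.0047, 0.0058, 0.0175, 0.0196, 0.02  , 0.0206, 0.0194])}
stored_gouge {'conf': 0.57, 'c': array([0.5347, 0.3256]), 'ends': [array([0.5965, 0.3385]), array([0.4787, 0.3139])], 'L': np.float64(0.12035008033729742), 'yaw': np.float64(-2.935576227493303), 'wid': array([0.0176, 0.0221, 0.0257, 0.0265, 0.0262, 0.0256, 0.0255, 0.0242])}
[[0.6536 0.4677 0.03  ]
 [0.7147 0.2423 0.03  ]] [[0.5096 0.1962 0.008 ]
 [0.4453 0.419  0.008 ]]
```

Emit:
apply_moves(series="-1 -0.8 -0.1 0 0 0;-1 -0.8 -0.1 0 0 0;-1 -0.8 -0.1 0 0 0;-1 -0.8 -0.1 0 0 0;-1 -0.8 -0.1 0 0 0", hand=0.3, force=40)

```text
time: 1.58
tcp_pos: [0.2846, 0.5539, 0.2685]
ee_rot: [[-0.974, 0.228, 0.0], [0.228, 0.974, 0.0], [-0.0, 0.0, -1.0]]
ft_force: [0.7, 0.0, 0.5]
width: 0.695
gripper_force: 0.0
```

Emit:
apply_moves(series="-1 -0.8 -0.1 0 0 0;-1 -0.8 -0.1 0 0 0;-1 -0.8 -0.1 0 0 0;-1 -0.8 -0.1 0 0 0;-1 -0.8 -0.1 0 0 0")

```text
time: 2.2
tcp_pos: [0.4034, 0.4029, 0.2836]
ee_rot: [[-0.974, 0.228, 0.0], [0.228, 0.974, 0.0], [-0.0, 0.0, -1.0]]
ft_force: [1.2, -0.8, -0.4]
width: 0.7
gripper_force: 0.0
```

Emit:
apply_moves(series="-1 -0.8 -0.1 0 0 0;-1 -0.8 -0.1 0 0 0;-1 -0.8 -0.1 0 0 0;-1 -0.8 -0.1 0 0 0;0 0 0 0 0 0")

```text
time: 2.82
tcp_pos: [0.4996, 0.2801, 0.2957]
ee_rot: [[-0.973, 0.233, 0.001], [0.233, 0.973, -0.001], [-0.002, -0.0, -1.0]]
ft_force: [0.0, 1.0, 0.3]
width: 0.702
gripper_force: 0.0
```

```bash
python3 - <<'E'
from h import *
np.set_printoptions(precision=4,suppress=True)
ctrl.read_camera('wrist')
s=ctrl.get_state(); p=ctrl.read_camera('wrist'); s2=ctrl.get_state()
import pickle; pickle.dump((s,p),open('w1.pkl','wb')); save(p,'w1.png')
print(s['time'],s['tcp_pos'],s2['tcp_pos'],s['width'],s['ee_rot'])
for n,c in (('skew_chisel',(.49,-.02)),('stored_gouge',(.53,.31))):
  try:
    r=axis(p,n,np.array(c),.012,s); r.pop('mask'); print(n,r)
  except Exception as e: print(n,e)
cv2.imwrite('pics/w1.png',cv2.resize(cv2.cvtColor(p['pixels'],cv2.COLOR_RGB2BGR),(800,600),interpolation=cv2.INTER_CUBIC))
E
```

```text
2.875 [0.4983 0.282  0.2955] [0.4975 0.2832 0.2953] 0.7033034380012427 [[-0.9731  0.2304  0.0005]
 [ 0.2304  0.9731  0.0001]
 [-0.0005  0.0002 -1.    ]]
skew_chisel {'conf': 0.84, 'c': array([ 0.4897, -0.013 ]), 'ends': [array([0.4486, 0.0441]), array([ 0.5551, -0.1037])], 'L': np.float64(0.1821665490356454), 'yaw': np.float64(-0.9461483559335896), 'wid': array([0.0238, 0.0232, 0.0224, 0.0242, 0.0189, 0.0116, 0.017 , 0.0184])}
stored_gouge {'conf': 0.96, 'c': array([0.5327, 0.3222]), 'ends': [array([0.4777, 0.3098]), array([0.5998, 0.3374])], 'L': np.float64(0.1251811511198827), 'yaw': np.float64(0.22221257981560885), 'wid': array([0.023 , 0.0236, 0.022 , 0.0217, 0.0218, 0.0218, 0.02  , 0.0184])}
```

View pics/w1.png

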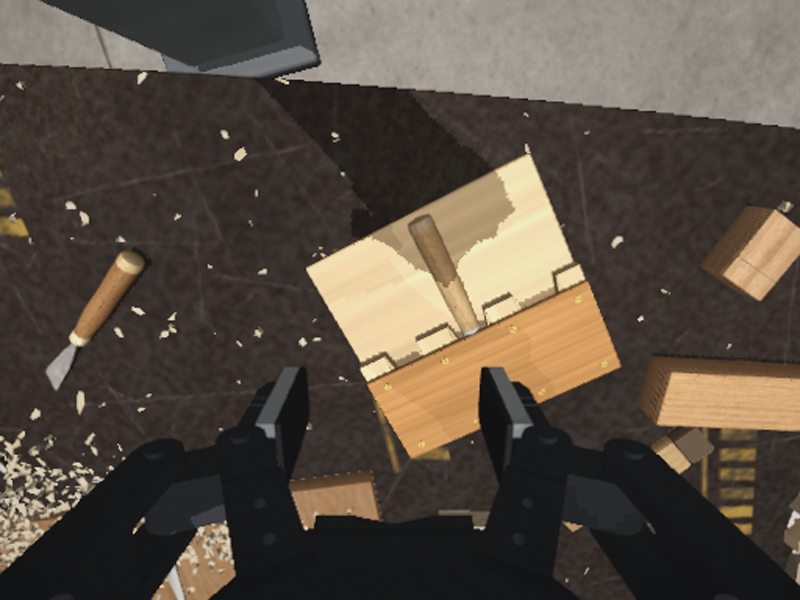

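The wrist picture (800x600) shows the tray with floor corners at (307,269) and (528,154). Its cover front edge runs (367,382)-(588,281) and its back edge (410,459)-(621,366). The skew chisel is at the left, with its handle end at (130,258) and its blade tip at (57,380).

```bash
python3 - <<'E'
from h import *
import pickle
from scipy.optimize import least_squares
np.set_printoptions(precision=4,suppress=True)
s,p=pickle.load(open('w1.pkl','rb'))
uv=(np.array([(307,269),(528,154),(367,382),(588,281),(410,459),(621,366)])+.5)*.64-.5
L=np.array([(-111,-115,8),(-111,115,8),(13.5,-115,30),(13.5,115,30),(111.5,-115,30),(111.5,115,30)])/1e3
W=np.array([ray(p,[u],l[2],s)[0,:2] for u,l in zip(uv,L)])
def f(q):
    c,S=np.cos(q[2]),np.sin(q[2]); return (L[:,:2]@np.array([[c,S],[-S,c]])+q[:2]-W).ravel()
r=least_squares(f,[.58,.33,.22]); print(r.x,r.fun.reshape(-1,2))
x,y,a=r.x
for n,v in (('wide',.07),('narrow',-.07)): print(n,x+np.cos(a)*.0135-np.sin(a)*v,y+np.sin(a)*.0135+np.cos(a)*v)
E
```

```text
[0.5807 0.333  0.2429] [[-0.0011 -0.0019]
 [-0.001   0.0021]
 [ 0.002  -0.0018]
 [-0.0006  0.0005]
 [-0.0002  0.0006]
 [ 0.0009  0.0006]]
wide 0.5769569946920623 0.4042180519814675
narrow 0.6106354189519012 0.26832926017222997
```

```bash
cat >> h.py <<'E'
def plan(pos,yaw_y,n,st=None):
    """tool pointing down: body shift/row (units), tool-z turn/row (units) to reach pos with tool y at yaw_y"""
    from scipy.spatial.transform import Rotation as Rn
    st=st or ctrl.get_state(); R=np.array(st['ee_rot']); d=np.array(pos)-st['tcp_pos']
    y=R[:,1]; a=-(yaw_y-np.arctan2(y[1],y[0])); a=(a+np.pi)%(2*np.pi)-np.pi
    k=round(np.degrees(a)/5/n,2); r=Rn.from_euler('z',5*k,degrees=True).as_matrix()
    S=sum(R@np.linalg.matrix_power(r,i) for i in range(n))
    v=np.linalg.solve(S,d)/.03
    print('n',n,'v',np.round(v,2),'turn',k,'resid deg',round(np.degrees(a)-5*k*n,2),'tilt',R[:2,2],'t',st['time'],st['tcp_pos'])
E
python3 - <<'E'
from h import *
np.set_printoptions(precision=4,suppress=True)
plan([.486,-.006,.16],.614,10)
E
```

```text
n 10 v [-0.49 -0.86  0.45] turn 0.83 resid deg 0.24 tilt [-0.0004  0.0004] t 3.025 [0.4969 0.2841 0.2952]
```

Emit:
apply_moves(series="-0.49 -0.86 0.45 0 0 0.83;-0.49 -0.86 0.45 0 0 0.83;-0.49 -0.86 0.45 0 0 0.83;-0.49 -0.86 0.45 0 0 0.83;-0.49 -0.86 0.45 0 0 0.83")

```text
time: 3.65
tcp_pos: [0.5184, 0.1343, 0.2267]
ee_rot: [[-0.827, 0.563, -0.001], [0.563, 0.827, -0.001], [-0.0, -0.001, -1.0]]
ft_force: [0.3, -0.4, 0.1]
width: 0.702
gripper_force: 0.0
```

Emit:
apply_moves(series="-0.49 -0.86 0.45 0 0 0.83;-0.49 -0.86 0.45 0 0 0.83;-0.49 -0.86 0.45 0 0 0.83;-0.49 -0.86 0.45 0 0 0.83;-0.49 -0.86 0.45 0 0 0.83")

```text
time: 4.28
tcp_pos: [0.4856, -0.0096, 0.1595]
ee_rot: [[-0.574, 0.819, -0.001], [0.819, 0.574, -0.001], [-0.001, -0.001, -1.0]]
ft_force: [0.7, -0.2, 0.1]
width: 0.7
gripper_force: 0.0
```

Emit:
apply_moves(series="0 0 0 0 0 0;0 0 0 0 0 0;0 0 0 0 0 0;0 0 0 0 0 0;0 0 0 0 0 0")

```text
time: 4.9
tcp_pos: [0.4868, -0.0068, 0.1604]
ee_rot: [[-0.579, 0.815, 0.0], [0.815, 0.579, 0.0], [-0.0, 0.0, -1.0]]
ft_force: [0.8, -0.7, -0.2]
width: 0.702
gripper_force: 0.0
```

```bash
python3 - <<'E'
from h import *
np.set_printoptions(precision=4,suppress=True)
s=ctrl.get_state(); p=ctrl.read_camera('wrist')
import pickle; pickle.dump((s,p),open('w2.pkl','wb'))
print(s['time'],s['tcp_pos'],s['width'],s['ee_rot'])
r=axis(p,'skew_chisel',np.array((.49,-.02)),.010,s); m=r.pop('mask'); print(r)
im=cv2.cvtColor(p['pixels'],cv2.COLOR_RGB2BGR); cs,_=cv2.findContours(m.astype(np.uint8),0,1); cv2.drawContours(im,cs,-1,(0,255,0),1)
cv2.imwrite('pics/w2.png',im)
plan([.486,-.006,.027],.614,5)
E
```

```text
4.9 [ 0.4868 -0.0068  0.1604] 0.7023411940902454 [[-0.579   0.8153  0.0004]
 [ 0.8153  0.579   0.0001]
 [-0.0002  0.0004 -1.    ]]
{'conf': 0.94, 'c': array([ 0.4879, -0.011 ]), 'ends': [array([0.4507, 0.0428]), array([ 0.5554, -0.1086])], 'L': np.float64(0.1840976613832389), 'yaw': np.float64(-0.9653590444577639), 'wid': array([0.0217, 0.0221, 0.0199, 0.0213, 0.0176, 0.0086, 0.0164, 0.018 ])}
n 5 v [ 0.01 -0.    0.89] turn 0.01 resid deg -0.06 tilt [0.0003 0.    ] t 5.0 [ 0.4867 -0.007   0.1604]
```

View pics/w2.png

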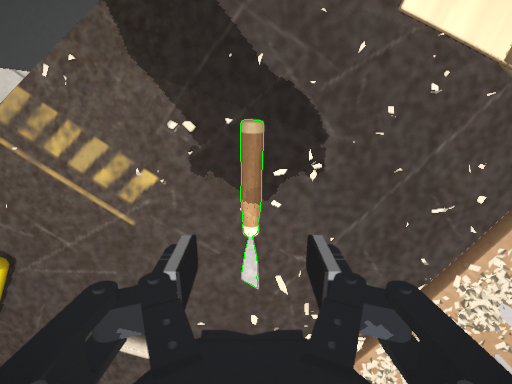

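The wrist picture shows the skew chisel lined up with the tool. The handle runs from (252,121) to its shoulder near (251,235), the tip is at (257,288), and the mask fits it closely.

```bash
cat >> h.py <<'E'
def handle(p,m,st,rows,zt=.011):
    c=[]; 
    for v in range(*rows,4):
        u=np.nonzero(m[v])[0]
        if len(u): c.append((u.mean(),v))
    P=ray(p,c,zt,st)[:,:2]; q=P.mean(0); w=np.linalg.svd(P-q)[2][0]; w*=np.sign(w@(P[-1]-P[0]))
    return q,w,np.arctan2(w[1],w[0])
E
python3 - <<'E'
from h import *
import pickle
np.set_printoptions(precision=4,suppress=True)
s,p0=pickle.load(open('w2.pkl','rb'))
s=ctrl.get_state(); p=ctrl.read_camera('wrist')
m=axis(p,'skew_chisel',np.array((.49,-.02)),.010,s)['mask']
q,w,a=handle(p,m,s,(134,222)); print(q,w,a)
e=ray(p,[(252,121),(251,235),(257,288)],.011,s)[:,:2]; t=(e-q)@w; print('handle end,shoulder,tip along axis',t)
g=q+w*(t[0]+.065); print('grip y=+30:',g); plan([g[0],g[1],.027],a+np.pi/2,5)
E
```

```text
[ 0.4823 -0.0025] [ 0.5676 -0.8233] -0.9672100964013343
handle end,shoulder,tip along axis [-0.0534  0.0633  0.1294]
grip y=+30: [ 0.4889 -0.012 ]
n 5 v [-0.04 -0.01  0.89] turn 0.03 resid deg 0.02 tilt [0.0001 0.    ] t 5.1 [ 0.4866 -0.0071  0.1603]
```

Emit:
apply_moves(series="-0.04 -0.01 0.9 0 0 0.03;-0.04 -0.01 0.9 0 0 0.03;-0.04 -0.01 0.9 0 0 0.03;-0.04 -0.01 0.9 0 0 0.03;-0.04 -0.01 0.8 0 0 0.03")

```text
time: 5.72
tcp_pos: [0.4889, -0.013, 0.0273]
ee_rot: [[-0.567, 0.823, -0.0], [0.823, 0.567, 0.0], [0.0, 0.0, -1.0]]
ft_force: [0.8, 0.8, -0.5]
width: 0.703
gripper_force: 0.0
```

Emit:
apply_moves(series="0 0 0 0 0 0;0 0 0 0 0 0;0 0 0 0 0 0;0 0 0 0 0 0;0 0 0 0 0 0", hand=1, force=50)

```text
time: 6.35
tcp_pos: [0.4892, -0.0129, 0.0292]
ee_rot: [[-0.568, 0.823, 0.002], [0.823, 0.568, 0.0], [-0.001, 0.001, -1.0]]
ft_force: [0.6, -0.1, 7.5]
width: 0.217
gripper_force: 50.6
```

Emit:
apply_moves(series="0 0 0 0 0 0;0 0 0 0 0 0;0 0 -0.5 0 0 0;0 0 -0.8 0 0 0;0 0 -0.8 0 0 0")

```text
time: 6.98
tcp_pos: [0.4887, -0.013, 0.0928]
ee_rot: [[-0.568, 0.823, 0.0], [0.823, 0.568, 0.0], [0.0, 0.0, -1.0]]
ft_force: [1.0, 0.2, 0.0]
width: 0.214
gripper_force: 49.5
```

```bash
python3 - <<'E'
from h import *
np.set_printoptions(precision=4,suppress=True)
s=ctrl.get_state(); print(s['joint_pos'])
plan([.4395,.3701,.105],.243+np.pi/2,15)
E
```

```text
[-0.1785  0.5949  0.1278  2.2691 -0.253   0.29    0.7739]
n 15 v [ 0.46  0.79 -0.03] turn -0.92 resid deg -0.34 tilt [0.0001 0.0001] t 6.975 [ 0.4887 -0.013   0.0928]
```

Emit:
apply_moves(series="0.46 0.79 -0.03 0 0 -0.92;0.46 0.79 -0.03 0 0 -0.92;0.46 0.79 -0.03 0 0 -0.92;0.46 0.79 -0.03 0 0 -0.92;0.46 0.79 -0.03 0 0 -0.92")

```text
time: 7.6
tcp_pos: [0.5266, 0.1188, 0.0969]
ee_rot: [[-0.846, 0.534, 0.001], [0.534, 0.846, -0.0], [-0.001, 0.0, -1.0]]
ft_force: [-0.0, 0.3, -1.4]
width: 0.211
gripper_force: 49.5
```

Emit:
apply_moves(series="0.46 0.79 -0.03 0 0 -0.92;0.46 0.79 -0.03 0 0 -0.92;0.46 0.79 -0.03 0 0 -0.92;0.46 0.79 -0.03 0 0 -0.92;0.46 0.79 -0.03 0 0 -0.92")

```text
time: 8.22
tcp_pos: [0.5096, 0.2539, 0.1014]
ee_rot: [[-0.987, 0.161, 0.001], [0.161, 0.987, -0.0], [-0.001, -0.0, -1.0]]
ft_force: [-0.3, -0.2, -0.3]
width: 0.211
gripper_force: 49.5
```

Emit:
apply_moves(series="0.46 0.79 -0.03 0 0 -0.92;0.46 0.79 -0.03 0 0 -0.92;0.46 0.79 -0.03 0 0 -0.92;0.46 0.79 -0.03 0 0 -0.92;0.46 0.79 -0.03 0 0 -0.94")

```text
time: 8.85
tcp_pos: [0.4404, 0.3725, 0.1048]
ee_rot: [[-0.97, -0.242, -0.0], [-0.242, 0.97, -0.0], [0.0, -0.0, -1.0]]
ft_force: [-0.6, 0.3, -1.3]
width: 0.213
gripper_force: 49.5
```

Emit:
apply_moves(series="0 0 0 0 0 0;0 0 0 0 0 0;0 0 0 0 0 0;0 0 0 0 0 0;0 0 0 0 0 0")

```text
time: 9.48
tcp_pos: [0.442, 0.3708, 0.1048]
ee_rot: [[-0.972, -0.236, 0.0], [-0.236, 0.972, -0.0], [-0.0, -0.0, -1.0]]
ft_force: [0.3, 0.4, 0.2]
width: 0.214
gripper_force: 49.5
```

```bash
python3 - <<'E'
from h import *
import pickle
np.set_printoptions(precision=4,suppress=True)
s=ctrl.get_state(); p=ctrl.read_camera('wrist'); pickle.dump((s,p),open('w3.pkl','wb'))
print(s['joint_pos'],s['width'])
cv2.imwrite('pics/w3.png',cv2.resize(cv2.cvtColor(p['pixels'],cv2.COLOR_RGB2BGR),(800,600),interpolation=cv2.INTER_CUBIC))
plan([.4395,.3701,.0385],.243+np.pi/2,5)
E
```

```text
[-0.7645  0.6282 -0.047   2.0574  0.063   0.4573  0.9497] 0.21381257981794893
n 5 v [ 0.02 -0.    0.44] turn -0.01 resid deg -0.02 tilt [ 0.0001 -0.0001] t 9.525 [0.4419 0.3709 0.1048]
```

View pics/w3.png

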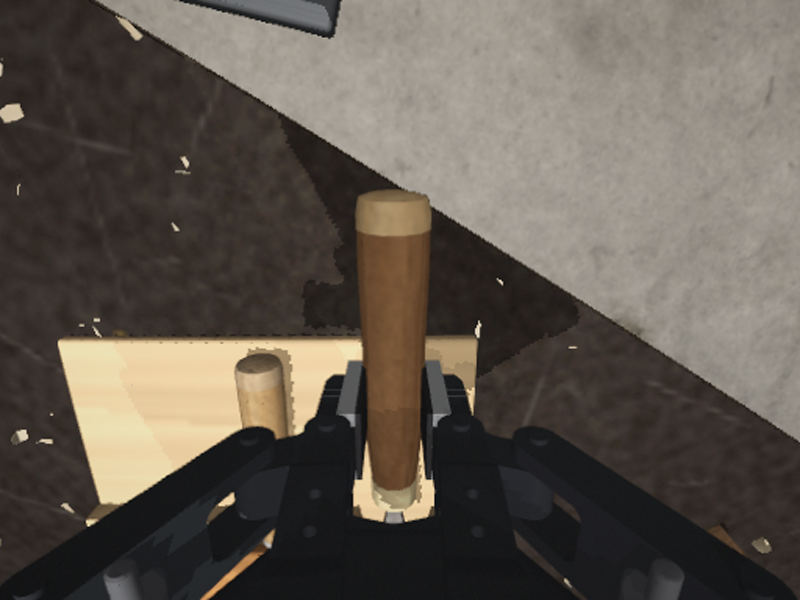

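The wrist picture shows the skew handle held straight, from (394,195) to (393,500), over the tray's wide side. The tray's front corners are at (58,340) and (478,336), and its front edge is square to the tool.

```bash
python3 - <<'E'
from h import *
import pickle
np.set_printoptions(precision=4,suppress=True)
s,p=pickle.load(open('w3.pkl','rb'))
uv=(np.array([(58,340),(478,336)])+.5)*.64-.5
W=ray(p,uv,.008,s)[:,:2]
a=.243;R=np.array([[np.cos(a),-np.sin(a)],[np.sin(a),np.cos(a)]]);o=np.array([.5807,.333])
print('corners in est. tray frame',(W-o)@R,'tcp',(np.array(s['tcp_pos'])[:2]-o)@R)
h=(np.array([(394,200),(393,490)])+.5)*.64-.5
print('handle axis in tray', [(x[:2]-o)@R for x in (ray(p,h[:1],.105-.029+.016,s)[0],ray(p,h[1:],.105-.029+.016,s)[0])])
d=W[1]-W[0]; print('edge yaw-90',np.arctan2(d[1],d[0])-np.pi/2)
E
```

```text
corners in est. tray frame [[-0.1115 -0.1131]
 [-0.1134  0.1147]] tcp [-0.1256  0.0701]
handle axis in tray [array([-0.1917,  0.0705]), array([-0.087 ,  0.0697])]
edge yaw-90 0.2514054218787929
```

Emit:
apply_moves(series="0.05 0 0.5 0 0 0;0.05 0 0.5 0 0 0;0 0 0.5 0 0 0;0 0 0.5 0 0 0;0 0 0.2 0 0 0")

```text
time: 10.15
tcp_pos: [0.4384, 0.3701, 0.0373]
ee_rot: [[-0.972, -0.237, -0.001], [-0.237, 0.972, -0.001], [0.001, -0.001, -1.0]]
ft_force: [-0.3, 0.1, -0.8]
width: 0.213
gripper_force: 49.5
```

Emit:
apply_moves(series="0 0 0 0 0 0;0 0 0 0 0 0;-0.3 0 0 0 0 0;-0.4 0 0 0 0 0;-0.4 0 0 0 0 0")

```text
time: 10.78
tcp_pos: [0.4722, 0.3786, 0.039]
ee_rot: [[-0.972, -0.236, 0.001], [-0.236, 0.972, 0.0], [-0.001, 0.0, -1.0]]
ft_force: [0.2, 0.8, -1.8]
width: 0.214
gripper_force: 49.5
```

Emit:
apply_moves(series="-0.4 0 0 0 0 0;-0.4 0 0 0 0 0;-0.4 0 0 0 0 -0.05;-0.4 0 0 0 0 0;-0.3 0 0 0 0 0")

```text
time: 11.4
tcp_pos: [0.527, 0.392, 0.0388]
ee_rot: [[-0.971, -0.241, 0.0], [-0.241, 0.971, 0.0], [-0.0, -0.0, -1.0]]
ft_force: [-0.4, -0.7, -1.1]
width: 0.215
gripper_force: 49.5
```

Emit:
apply_moves(series="-0.1 0 0.03 0 0 0;-0.1 0 0 0 0 0;-0.1 0 0 0 0 0;0 0 0 0 0 0;0 0 0 0 0 0")

```text
time: 12.02
tcp_pos: [0.5347, 0.394, 0.0379]
ee_rot: [[-0.971, -0.241, -0.0], [-0.241, 0.971, -0.0], [0.0, -0.0, -1.0]]
ft_force: [-0.0, -0.1, -1.6]
width: 0.216
gripper_force: 49.5
```

Emit:
apply_moves(series="-0.1 0 0 0 0 0;-0.1 0 0 0 0 0;0 0 0 0 0 0;0 0 0 0 0 0;0 0 0 0 0 0")

```text
time: 12.65
tcp_pos: [0.5393, 0.3951, 0.0376]
ee_rot: [[-0.97, -0.241, -0.003], [-0.241, 0.97, -0.001], [0.003, -0.001, -1.0]]
ft_force: [-4.8, -0.3, 1.7]
width: 0.217
gripper_force: 49.8
```

Emit:
apply_moves(series="-0.1 0 0 0 0 0;0 0 0 0 0 0;0 0 0 0 0 0;0 0 0 0 0 0;0 0 0 0 0 0")

```text
time: 13.28
tcp_pos: [0.5394, 0.3951, 0.0374]
ee_rot: [[-0.97, -0.242, -0.007], [-0.242, 0.97, -0.004], [0.008, -0.002, -1.0]]
ft_force: [-12.9, -3.6, 7.2]
width: 0.218
gripper_force: 50.5
```

Emit:
apply_moves(series="0.1 0 0 0 0 0;0 0 0 0 0 0;0 0 0 0 0 0;0 0 -0.2 0 0 0;0 0 -0.8 0 0 0", hand=0.55)

```text
time: 13.9
tcp_pos: [0.5403, 0.395, 0.0673]
ee_rot: [[-0.971, -0.241, -0.002], [-0.241, 0.971, -0.001], [0.002, -0.001, -1.0]]
ft_force: [0.1, 0.3, 0.1]
width: 0.445
gripper_force: 0.0
```

Emit:
apply_moves(series="0 0 -1 0 0 0;0 0 -1 0 0 0;0 0 -1 0 0 0;0.3 0 -0.5 0 0 0;0 0 0 0 0 0")

```text
time: 14.52
tcp_pos: [0.5314, 0.3934, 0.1739]
ee_rot: [[-0.97, -0.241, 0.001], [-0.241, 0.97, 0.001], [-0.001, 0.001, -1.0]]
ft_force: [0.6, 0.2, -0.0]
width: 0.45
gripper_force: 0.0
```

```bash
python3 - <<'E'
from h import *
import pickle
np.set_printoptions(precision=4,suppress=True)
s=ctrl.get_state(); p=ctrl.read_camera('wrist'); pickle.dump((s,p),open('w4.pkl','wb'))
cv2.imwrite('pics/w4.png',p['pixels'][:,:,::-1])
m=axis(p,'skew_chisel',np.array((.5,.38)),.018,s); mm=m.pop('mask'); print(m)
plan([.52,-.25,.16],.2207+np.pi/2,22)
plan([.52,-.25,.16],.2207-np.pi/2,22); print(s['joint_pos'])
E
```

```text
{'conf': 0.62, 'c': array([0.52  , 0.3903]), 'ends': [array([0.4728, 0.3782]), array([0.5805, 0.4059])], 'L': np.float64(0.11116469324390463), 'yaw': np.float64(0.25182251508016334), 'wid': array([0.0221, 0.0225, 0.0228, 0.0211, 0.0214, 0.0217, 0.0207, 0.018 ])}
n 22 v [ 0.24 -0.94  0.02] turn 0.01 resid deg 0.21 tilt [-0.0007 -0.0007] t 14.625 [0.5315 0.393  0.1722]
n 22 v [1.49 0.26 0.02] turn -1.62 resid deg -0.49 tilt [-0.0007 -0.0007] t 14.625 [0.5315 0.393  0.1722]
[-0.675   0.6102 -0.0738  1.8193  0.0644  0.7131  1.0303]
```

View pics/w4.png

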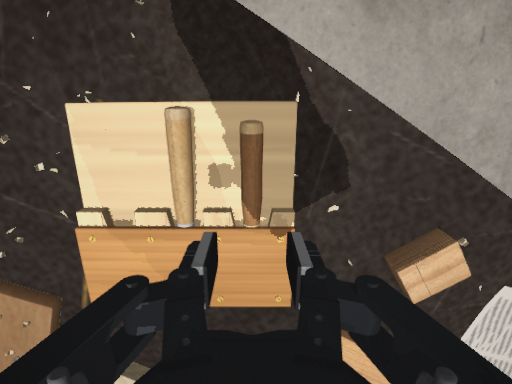

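The picture shows the skew chisel pushed home in the wide pocket, its handle from (252,125) to (253,225) meeting the cover edge. The stored gouge at (180,110)-(185,225) has not moved. Next is the slim chisel.

Emit:
apply_moves(series="0.24 -0.94 0.02 0 0 0;0.24 -0.94 0.02 0 0 0;0.24 -0.94 0.02 0 0 0;0.24 -0.94 0.02 0 0 0;0.24 -0.94 0.02 0 0 0", hand=0.3)

```text
time: 15.25
tcp_pos: [0.5306, 0.2466, 0.1685]
ee_rot: [[-0.971, -0.241, -0.002], [-0.241, 0.971, -0.001], [0.002, -0.001, -1.0]]
ft_force: [0.2, 0.4, 1.2]
width: 0.696
gripper_force: 0.0
```

Emit:
apply_moves(series="0.24 -0.94 0.02 0 0 0.02;0.24 -0.94 0.02 0 0 0.02;0.24 -0.94 0.02 0 0 0.02;0.24 -0.94 0.02 0 0 0.02;0.24 -0.94 0.02 0 0 0.02")

```text
time: 15.88
tcp_pos: [0.529, 0.1011, 0.1656]
ee_rot: [[-0.973, -0.232, -0.002], [-0.232, 0.973, -0.001], [0.002, -0.0, -1.0]]
ft_force: [-0.3, 0.1, -0.7]
width: 0.7
gripper_force: 0.0
```

Emit:
apply_moves(series="0.24 -0.94 0.02 0 0 0.02;0.24 -0.94 0.02 0 0 0.02;0.24 -0.94 0.02 0 0 0.02;0.24 -0.94 0.02 0 0 0.02;0.24 -0.94 0.02 0 0 0.02")

```text
time: 16.5
tcp_pos: [0.5262, -0.0442, 0.1627]
ee_rot: [[-0.975, -0.224, -0.002], [-0.224, 0.975, 0.0], [0.002, 0.0, -1.0]]
ft_force: [-0.1, 0.1, -0.1]
width: 0.7
gripper_force: 0.0
```

Emit:
apply_moves(series="0.24 -0.94 0.02 0 0 0;0.24 -0.94 0.02 0 0 0;0.24 -0.94 0.02 0 0 0;0.24 -0.94 0.02 0 0 0;0.24 -0.94 0.02 0 0 0")

```text
time: 17.12
tcp_pos: [0.5227, -0.1896, 0.1596]
ee_rot: [[-0.975, -0.224, -0.002], [-0.224, 0.975, 0.001], [0.002, 0.001, -1.0]]
ft_force: [0.4, -0.0, 0.6]
width: 0.699
gripper_force: 0.0
```

Emit:
apply_moves(series="0.24 -0.94 0.02 0 0 0;0.24 -0.94 0.02 0 0 0;0 0 0 0 0 0;0 0 0 0 0 0;0 0 0 0 0 0")

```text
time: 17.75
tcp_pos: [0.5219, -0.2456, 0.1593]
ee_rot: [[-0.974, -0.225, -0.001], [-0.225, 0.974, 0.001], [0.0, 0.001, -1.0]]
ft_force: [-0.3, -0.1, -0.1]
width: 0.697
gripper_force: 0.0
```

```bash
python3 - <<'E'
from h import *
import pickle
np.set_printoptions(precision=4,suppress=True)
s=ctrl.get_state(); p=ctrl.read_camera('wrist'); pickle.dump((s,p),open('w5.pkl','wb'))
print(s['joint_pos'])
m=axis(p,'narrow_chisel',np.array((.53,-.247)),.011,s); mm=m.pop('mask'); print(m)
v,u=np.nonzero(mm); print(v.min(),v.max(),[(v0,np.nonzero(mm[v0])[0][[0,-1]]) for v0 in range(v.min(),v.max(),12) if mm[v0].any()])
im=cv2.cvtColor(p['pixels'],cv2.COLOR_RGB2BGR); cs,_=cv2.findContours(mm.astype(np.uint8),0,1); cv2.drawContours(im,cs,-1,(0,255,0),1)
cv2.imwrite('pics/w5.png',im)
E
```

```text
[ 0.4436  0.5491 -0.147   2.0197  0.1383  0.5828  2.0004]
{'conf': 0.59, 'c': array([ 0.5106, -0.2503]), 'ends': [array([ 0.4495, -0.263 ]), array([ 0.6471, -0.2219])], 'L': np.float64(0.20183845865508673), 'yaw': np.float64(0.20521576313053233), 'wid': array([0.0232, 0.022 , 0.0226, 0.0209, 0.0164, 0.0055, 0.0043, 0.008 ])}
105 292 [(105, array([244, 247])), (117, array([238, 262])), (129, array([238, 261])), (141, array([238, 261])), (153, array([238, 261])), (165, array([238, 260])), (177, array([238, 260])), (189, array([238, 259])), (201, array([239, 257])), (213, array([240, 257])), (225, array([240, 255])), (237, array([245, 250])), (249, array([245, 250])), (261, array([246, 250])), (273, array([245, 250])), (285, array([243, 250]))]
```

View pics/w5.png

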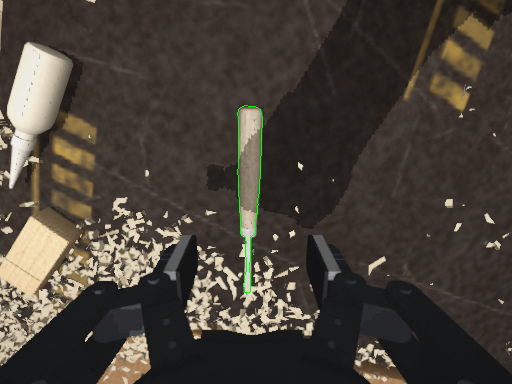

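The wrist picture shows the slim grey chisel, handle top (249,107), shoulder (248,235) and tip (248,292), with the mask on it. The wooden block at (38,250) is well clear of the fingers.

```bash
python3 - <<'E'
from h import *
import pickle
np.set_printoptions(precision=4,suppress=True)
s,p=pickle.load(open('w5.pkl','rb')); s=ctrl.get_state() if 0 else s
q,w,a=[None]*3
c=[(250,117),(249.5,141),(249.3,165),(248.7,189),(248.2,213),(247.5,225),(247.5,249),(247.7,273)]
P=ray(p,c,.010,s)[:,:2]; q=P.mean(0); w=np.linalg.svd(P-q)[2][0]; w*=np.sign(w[0]); a=np.arctan2(w[1],w[0]); print(a,(P-q)@[-w[1],w[0]])
e=ray(p,[(249,106),(247.5,292.5)],.009,s)[:,:2]; t=(e-q)@w; print(t, np.ptp(t))
y0=(t[0]+.103+t[1]-.102)/2; g=q+w*(y0-.030); print('origin',q+w*y0,'grip y=30',g); plan([g[0],g[1],.030],a+np.pi/2,5)
E
```

```text
0.20819585181721978 [ 0.0001  0.      0.0002  0.     -0.0001 -0.0006 -0.0002  0.0005]
[-0.0904  0.1127] 0.20309059583929498
origin [ 0.5504 -0.2426] grip y=30 [ 0.521  -0.2488]
n 5 v [ 0.01 -0.02  0.86] turn 0.04 resid deg 0.09 tilt [-0.0001  0.0003] t 17.85 [ 0.522  -0.2459  0.1596]
```

Emit:
apply_moves(series="0.01 -0.02 0.9 0 0 0.04;0.01 -0.02 0.9 0 0 0.04;0.01 -0.02 0.9 0 0 0.04;0.01 -0.02 0.9 0 0 0.04;0.01 -0.02 0.7 0 0 0.04")

```text
time: 18.48
tcp_pos: [0.5211, -0.2495, 0.0297]
ee_rot: [[-0.978, -0.208, -0.0], [-0.208, 0.978, 0.0], [0.0, 0.0, -1.0]]
ft_force: [-0.2, 0.6, 1.1]
width: 0.696
gripper_force: 0.0
```

Emit:
apply_moves(series="0 0 0 0 0 0;0 0 0 0 0 0;0 0 0 0 0 0;0 0 0 0 0 0;0 0 0 0 0 0", hand=1, force=50)

```text
time: 19.1
tcp_pos: [0.5215, -0.2503, 0.0317]
ee_rot: [[-0.978, -0.207, 0.001], [-0.207, 0.978, -0.001], [-0.001, -0.001, -1.0]]
ft_force: [-0.3, 0.6, 8.1]
width: 0.214
gripper_force: 49.8
```

Emit:
apply_moves(series="0 0 0 0 0 0;0 0 0 0 0 0;0 0 -0.5 0 0 0;0 0 -0.8 0 0 0;0 0 -0.9 0 0 0")

```text
time: 19.73
tcp_pos: [0.5208, -0.2502, 0.098]
ee_rot: [[-0.978, -0.207, -0.0], [-0.207, 0.978, -0.0], [0.0, 0.0, -1.0]]
ft_force: [0.8, -0.3, -1.8]
width: 0.211
gripper_force: 49.0
```

```bash
python3 - <<'E'
from h import *
np.set_printoptions(precision=4,suppress=True)
plan([.4592,.2308,.105],.245+np.pi/2,20)
E
```

```text
n 20 v [-0.08  0.8  -0.01] turn -0.02 resid deg -0.11 tilt [-0.0002 -0.    ] t 19.725 [ 0.5208 -0.2502  0.098 ]
```

Emit:
apply_moves(series="-0.08 0.8 -0.01 0 0 -0.02;-0.08 0.8 -0.01 0 0 -0.02;-0.08 0.8 -0.01 0 0 -0.02;-0.08 0.8 -0.01 0 0 -0.02;-0.08 0.8 -0.01 0 0 -0.02")

```text
time: 20.35
tcp_pos: [0.5075, -0.1297, 0.0991]
ee_rot: [[-0.977, -0.215, 0.001], [-0.215, 0.977, -0.0], [-0.001, -0.0, -1.0]]
ft_force: [0.4, 1.3, -1.7]
width: 0.218
gripper_force: 49.1
```

Emit:
apply_moves(series="-0.08 0.8 -0.01 0 0 -0.02;-0.08 0.8 -0.01 0 0 -0.02;-0.08 0.8 -0.01 0 0 -0.02;-0.08 0.8 -0.01 0 0 -0.02;-0.08 0.8 -0.01 0 0 -0.02")

```text
time: 20.98
tcp_pos: [0.493, -0.0099, 0.1006]
ee_rot: [[-0.975, -0.224, 0.001], [-0.224, 0.975, 0.0], [-0.001, -0.0, -1.0]]
ft_force: [1.3, -0.2, -1.5]
width: 0.21
gripper_force: 49.1
```

Emit:
apply_moves(series="-0.08 0.8 -0.01 0 0 -0.02;-0.08 0.8 -0.01 0 0 -0.02;-0.08 0.8 -0.01 0 0 -0.02;-0.08 0.8 -0.01 0 0 -0.02;-0.08 0.8 -0.01 0 0 -0.02")

```text
time: 21.6
tcp_pos: [0.4774, 0.1097, 0.1021]
ee_rot: [[-0.973, -0.232, 0.001], [-0.232, 0.973, 0.0], [-0.001, 0.0, -1.0]]
ft_force: [-0.1, 0.4, -2.2]
width: 0.217
gripper_force: 49.1
```

Emit:
apply_moves(series="-0.08 0.8 -0.01 0 0 -0.02;-0.08 0.8 -0.01 0 0 -0.02;-0.08 0.8 -0.01 0 0 -0.02;-0.08 0.8 -0.01 0 0 -0.02;-0.08 0.8 -0.01 0 0 -0.04")

```text
time: 22.22
tcp_pos: [0.4607, 0.2293, 0.1036]
ee_rot: [[-0.97, -0.243, 0.001], [-0.243, 0.97, 0.001], [-0.001, 0.0, -1.0]]
ft_force: [0.2, 0.7, -2.2]
width: 0.214
gripper_force: 49.1
```

Emit:
apply_moves(series="0 0 0 0 0 0;0 0 0 0 0 0;0 0 0 0 0 0;0 0 0 0 0 0;0 0 0 0 0 0")

```text
time: 22.85
tcp_pos: [0.4608, 0.228, 0.1027]
ee_rot: [[-0.97, -0.242, -0.0], [-0.242, 0.97, -0.0], [0.0, -0.0, -1.0]]
ft_force: [0.5, -0.3, -1.2]
width: 0.213
gripper_force: 49.1
```

```bash
python3 - <<'E'
from h import *
import pickle
np.set_printoptions(precision=4,suppress=True)
s=ctrl.get_state(); p=ctrl.read_camera('wrist'); pickle.dump((s,p),open('w6.pkl','wb'))
print(s['joint_pos'],s['width'])
cv2.imwrite('pics/w6.png',cv2.resize(cv2.cvtColor(p['pixels'],cv2.COLOR_RGB2BGR),(800,600),interpolation=cv2.INTER_CUBIC))
plan([.4592,.2308,.041],.245+np.pi/2,5)
E
```

```text
[-0.5786  0.5869  0.0125  2.2024 -0.0197  0.3525  1.2653] 0.21255030017645296
n 5 v [0.01 0.02 0.41] turn -0.0 resid deg -0.03 tilt [ 0.     -0.0001] t 22.9 [0.4608 0.2281 0.1027]
```

View pics/w6.png

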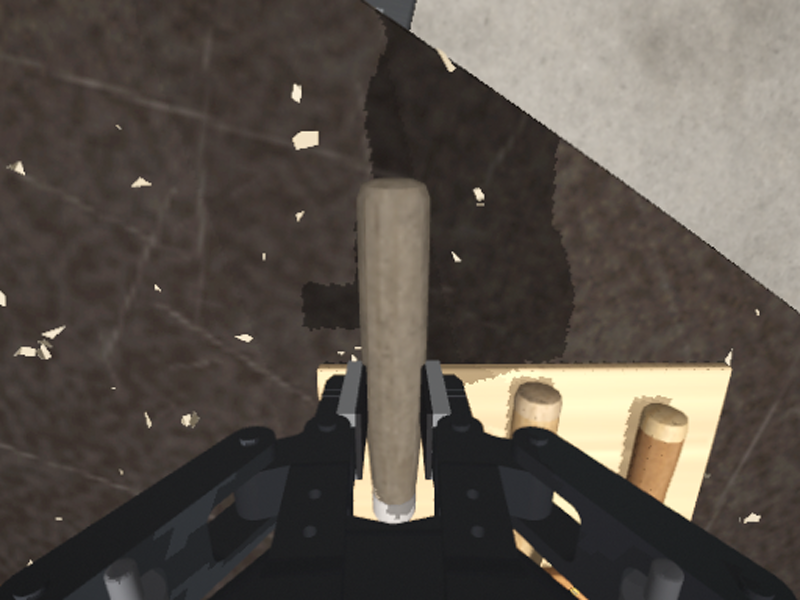

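The picture shows the slim chisel held straight in front of the narrow side of the tray, handle (394,185) to (393,510), with the other two handles clear of the gripper.

Emit:
apply_moves(series="0.01 0.03 0.5 0 0 0;0.01 0.03 0.5 0 0 0;0.01 0.03 0.5 0 0 0;0.01 0.01 0.4 0 0 0;0 0 0.15 0 0 0")

```text
time: 23.52
tcp_pos: [0.4585, 0.2308, 0.04]
ee_rot: [[-0.97, -0.243, -0.001], [-0.243, 0.97, -0.001], [0.001, -0.001, -1.0]]
ft_force: [-0.7, -0.3, -0.8]
width: 0.209
gripper_force: 49.1
```

Emit:
apply_moves(series="0 0 0 0 0 0;0 0 0 0 0 0;0 0 0 0 0 0;0 0 0 0 0 0;0 0 0 0 0 0")

```text
time: 24.15
tcp_pos: [0.4589, 0.2311, 0.0414]
ee_rot: [[-0.97, -0.243, 0.0], [-0.243, 0.97, 0.0], [-0.0, 0.0, -1.0]]
ft_force: [-1.2, 1.0, -2.0]
width: 0.213
gripper_force: 49.1
```

```bash
python3 - <<'E'
from h import *
np.set_printoptions(precision=4,suppress=True)
s=ctrl.get_state();print(s['ft_force'])
plan([.5640,.2568,.041],.245+np.pi/2,9)
p=ctrl.read_camera('wrist')
uv=[]
a=.243;R=np.array([[np.cos(a),-np.sin(a)],[np.sin(a),np.cos(a)]]);o=np.array([.5807,.333])
print('tcp in tray',(np.array(s['tcp_pos'])[:2]-o)@R)
E
```

```text
[-1.199   0.9885 -2.0276]
n 9 v [-0.4 -0.   0. ] turn -0.0 resid deg -0.0 tilt [0.0003 0.0002] t 24.15 [0.4589 0.2311 0.0414]
tcp in tray [-0.1427 -0.0696]
```

Aligned; inserting.

Emit:
apply_moves(series="-0.4 0 0 0 0 0;-0.4 0 0 0 0 0;-0.4 0 0 0 0 0;-0.4 0 0 0 0 0;-0.4 0 0 0 0 0")

```text
time: 24.82
tcp_pos: [0.518, 0.2458, 0.0411]
ee_rot: [[-0.97, -0.242, 0.0], [-0.242, 0.97, -0.0], [-0.0, -0.0, -1.0]]
ft_force: [-0.2, -0.5, -2.3]
width: 0.209
gripper_force: 49.1
```

Emit:
apply_moves(series="-0.4 0 0 0 0 0;-0.4 0 0 0 0 0;-0.3 0 0 0 0 0;-0.2 0 0 0 0 0;0 0 0.03 0 0 0")

```text
time: 25.45
tcp_pos: [0.5552, 0.2551, 0.0403]
ee_rot: [[-0.97, -0.242, 0.0], [-0.242, 0.97, 0.0], [-0.0, 0.0, -1.0]]
ft_force: [0.3, -1.2, -2.5]
width: 0.212
gripper_force: 49.1
```

Emit:
apply_moves(series="-0.1 0 0 0 0 0;-0.1 0 0 0 0 0;-0.1 0 0 0 0 0;-0.05 0 0 0 0 0;0 0 0 0 0 0")

```text
time: 26.08
tcp_pos: [0.5643, 0.2574, 0.0401]
ee_rot: [[-0.97, -0.243, -0.001], [-0.243, 0.97, -0.001], [0.002, -0.0, -1.0]]
ft_force: [-3.8, 0.1, -0.9]
width: 0.216
gripper_force: 49.2
```

Emit:
apply_moves(series="-0.1 0 0 0 0 0;0 0 0 0 0 0;0 0 0 0 0 0;0 0 0 0 0 0;0 0 0 0 0 0")

```text
time: 26.7
tcp_pos: [0.5645, 0.2574, 0.0399]
ee_rot: [[-0.97, -0.243, -0.006], [-0.243, 0.97, -0.003], [0.007, -0.001, -1.0]]
ft_force: [-11.0, -1.2, 5.3]
width: 0.209
gripper_force: 49.9
```

Contact is at the expected home position, so I'll release and retreat.

Emit:
apply_moves(series="0.1 0 0 0 0 0;0 0 0 0 0 0;0 0 0 0 0 0;0 0 -0.2 0 0 0;0 0 -0.8 0 0 0", hand=0.55)

```text
time: 27.32
tcp_pos: [0.5647, 0.2573, 0.0699]
ee_rot: [[-0.97, -0.242, -0.002], [-0.242, 0.97, -0.001], [0.002, -0.001, -1.0]]
ft_force: [0.4, -0.8, 1.0]
width: 0.45
gripper_force: 0.0
```

Emit:
apply_moves(series="0 0 -1 0 0 0;0 0 -1 0 0 0;0 0 -1 0 0 0;0.3 0 -1 0 0 0;0 0 -0.5 0 0 0")

```text
time: 27.95
tcp_pos: [0.5565, 0.2555, 0.2073]
ee_rot: [[-0.97, -0.243, 0.002], [-0.243, 0.97, 0.001], [-0.002, 0.001, -1.0]]
ft_force: [-0.1, -0.8, 0.1]
width: 0.452
gripper_force: 0.0
```

Emit:
apply_moves(series="0 0 0 0 0 0;0 0 0 0 0 0;0 0 0 0 0 0;0 0 0 0 0 0;0 0 0 0 0 0")

```text
time: 28.58
tcp_pos: [0.5563, 0.2554, 0.2049]
ee_rot: [[-0.97, -0.243, -0.001], [-0.243, 0.97, -0.0], [0.001, -0.0, -1.0]]
ft_force: [0.1, 0.7, 0.2]
width: 0.448
gripper_force: 0.0
```

```bash
python3 - <<'E'
from h import *
np.set_printoptions(precision=4,suppress=True)
s=ctrl.get_state(); p=ctrl.read_camera('wrist')
cv2.imwrite('pics/w7.png',cv2.resize(p['pixels'][:,:,::-1],(800,600),interpolation=cv2.INTER_CUBIC))
a=.243;R=np.array([[np.cos(a),-np.sin(a)],[np.sin(a),np.cos(a)]]);o=np.array([.5807,.333])
for n,y in (('narrow_chisel',-.07),('skew_chisel',.07),('stored_gouge',0)):
  try:
    r=axis(p,n,o+R@[-.04,y],.02,s); print(n,r['conf'],'tray frame ends',[(e-o)@R for e in r['ends']],'yaw',r['yaw']-a)
  except Exception as e: print(n,e)
E
```

```text
narrow_chisel 0.75 tray frame ends [array([-0.1064, -0.0695]), array([ 0.0163, -0.0691])] yaw 0.002977487276918961
skew_chisel 0.89 tray frame ends [array([-0.094 ,  0.0719]), array([0.0151, 0.069 ])] yaw -0.02673844891925309
stored_gouge 0.87 tray frame ends [array([-0.1059,  0.0031]), array([ 0.0163, -0.0002])] yaw -0.027126177796797685
```

View pics/w7.png

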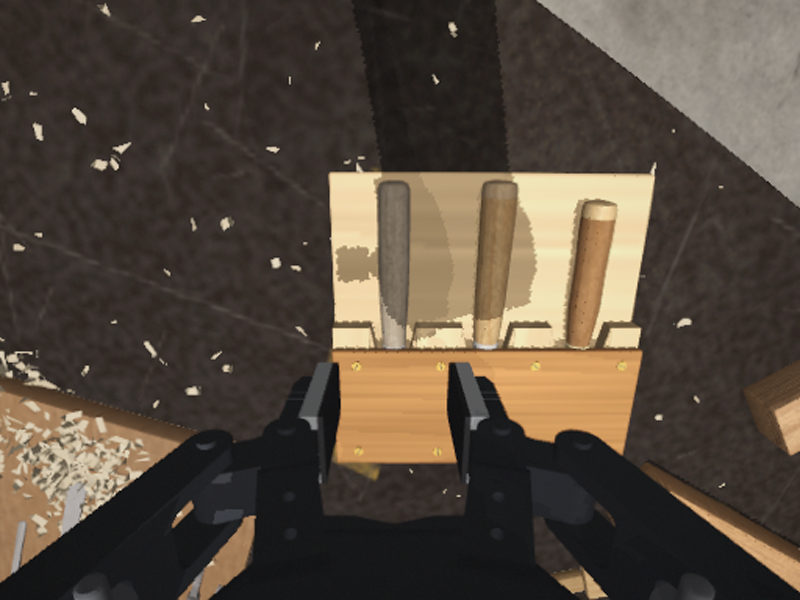

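The picture shows all three tools stored. The slim chisel's handle runs (394,185)-(394,348), the gouge's (500,185)-(485,348) and the skew's (598,205)-(580,348). Each handle meets the cover edge, so I'm handing in.

```bash
python3 -c "
from bench import ctrl
print(ctrl.hand_in())"
```

```text
the job is handed in; nothing more can be done
None
```

I handed the job in at about 29 s: the skew chisel is in the wide pocket and the slim chisel in the narrow one, and the last picture shows both handles flat against the cover edge and the gripper clear; hand-in returned no verdict.

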